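# Press the vinegar cruet's stopper home

### The arm

A 7-joint arm with a two-finger parallel gripper is mounted at the origin on the work surface. World frame = base frame: x ahead of the robot, y to its left, z up, the work surface at z = 0. Lengths are in m, angles in rad, forces in N, time in s.
With the tool pointing down it reaches from about 0.425 to 0.875 m from the base axis. Payload 8.4 kg.
Tool frame: the origin (TCP) lies midway between the tips of the shut fingers; the grasp point (between the pads) lies arm.grip_depth behind it (arm.grip_depth is the distance from the TCP to the grasp point, in m); z points along the fingers, y is the line along which they close (so a half turn about z gives the same grasp; the last joint's range is limited). The gripper opens to 87 mm and grips with 3 to 60 N. Pads are 19 mm wide; open, the fingers measure 117 mm over their backs; the gripper's body (75 mm by 190 mm) begins 51 mm behind the grasp point.
Start: joints at [1.236, 0.333, 0.04, 1.465, -0.013, 1.343, -0.059], TCP at [0.152, -0.632, 0.223] pointing down, gripper open.
Joint ranges: [-2.58, 2.58], [-0.38, 2.09], [-1.3, 1.39], [0.25, 2.4], [-1.5, 4.64], [0.08, 2.09], [-2.65, 2.65]. Speed limits (rad/s): [2.22, 2.22, 2.79, 2.79, 3.14, 3.14, 3.14].

### API

Orientations are given as a unit quaternion [w, x, y, z].
In Python, from workcell import arm gives the robot as it stands.
- The arm moves only by the shell command python3 -m jog 'ROWS' [FORCE]. ROWS is JSON, a list of rows, each an object with "grip": the opening, from 0 (shut) to 1 (fully open); "slide": the shift along the tool's x, y, z in mm, a list of three; "angular": the turn, a rotation vector about the tool's x, y, z in rad, a list of three. In form: [{"grip": grip, "slide": [dx, dy, dz], "angular": [wx, wy, wz]}, ...]. A call has 1 to 5 rows; each row shifts and turns the commanded pose from where the row before left it, along the tool's axes as they then stand; what a row does not reach is not made up. A row lasts 1/10 s, in which the tool goes at most 50 mm and 8.59 degrees, less where a joint would pass 70% of its speed; a pose out of reach is approached as far as the arm can. A call is refused whole if a number of a shift passes 50 or a number of a turn 0.15, either way. A call with a gripper value outside its range is refused whole. The fingers move at their own pace and stop on an object; FORCE is the grip in N (left out, the last holds). Time passes only in rows, so rows that do not move let the fingers close. It gives the time, the measured TCP pose, the force, the opening and the grip force at its end, in the units of the state.
- arm.state(): the state, without advancing time (a new reading comes with each control period).
- arm.grab_frame(name): name is "scene" or "top" or "wrist"; returns (picture, depth): 400x640x3 uint8, red, green, blue; 400x640 float32, m along the optical axis (not along the pixel's ray), 0 where there is no reading.
- arm.camera_params(name): a dict with "fx", "fy", "cx", "cy" (pixels), "k1" (the pictures are not rectified: a ray, as slopes to the right and down, at radius r is drawn at 1 + k1 r^2 times it, then the intrinsics apply), "T" (4x4, takes a point from camera to world coordinates); the wrist camera has in their place "tool_from_camera" (4x4, takes a point from camera to tool coordinates, whose origin is the TCP and whose axes are the flange's). Camera axes: x right, y down, z forward; pixel columns grow to the right and rows downward; lengths in m; the calibration is good to about 2 mm. A picture is of the moment at which its call begins: read the wrist's pose just before it. camera_params takes no time and is no camera call.
- arm.job_done(): hands the job in; it is judged then, once.
The state is a dict: "time_s": time; "q": joint angles; "dq": joint speeds; "joint_efforts": joint torques, N m; "tcp_pos": TCP position; "tool_rot": TCP orientation; "ft_force": force on the tool from outside, world axes, zero at the start; "ft_torque": the same for the moment, N m; "width": finger opening in m; "gripper_force": force on a finger pad.
Only numpy, scipy, OpenCV 4.12 (cv2) and the standard library are available. Lean on these libraries where they do the work, as an engineer would, in place of code of your own. Each camera call takes 0.05 s, during which the arm holds its last target. There are 200 camera calls.

### The job

On the upper tier of the turntable, the stopper of the tall slender vinegar cruet has been left standing up out of its neck: press it gently straight down with the fingertips until it is fully home on the neck, then withdraw. Do not lift or pull anything, leave the squat oil cruet's raised stopper as it is, touch none of the other things on or beside the turntable, and do not turn the turntable or knock anything about.

Things in the scene. Friction and masses are not known exactly. Their poses are not given: they have to be found in the camera images.
- cruet: tall slender vinegar cruet of clear glass, loose, about 0.4 kg, standing on the upper tier: 62 mm across at most, glass 130 mm high with a neck lip 28 mm across, round about its z axis (up). Origin at the centre of its underside. Robot contact over 30 N on it or its stopper is too rough; over 25 mm of shoving, 0.2 rad of tilt or 8 mm of lift fails
- stopper_top (a point): centre of the flat top (16 mm across) of the tall cruet's ball-shaped cork stopper; the ball is 26 mm across and 24 mm high, on a 14 mm shank. It sits on the cruet's axis. Fully home this point is 154 mm above the cruet's underside, the ball's tapered underside resting on the neck lip; at the start it is 7 to 12 mm higher
- stopper (a joint): how far the tall cruet's stopper has been pressed into the neck, m: 0 = ball 12 mm above the neck lip, 0.012 = fully home (0.0105 or more counts), 0.018 = wedged hard, which is also well; starts at 0 to 0.005. The tapered cork takes about 2 to 3 N to start moving, 4.6 N at 0.0105, 5 N at 0.012 and 6.5 N at 0.018, where it stops dead (so stop the press at about 5.5 N or by depth), and stays where it is left. Negative = drawn out; beyond -0.004 fails
- oil_cruet: squat oil cruet of clear glass, loose, 0.4 kg, on the upper tier: 76 mm across, glass 95 mm high, with a flat disc-shaped cork stopper (34 mm across, 10 mm thick) whose top stands at most 117 mm above the cruet's underside. Origin at the centre of its underside. To be left alone
- oil_stopper (a joint): how far the squat cruet's stopper is pressed in, m: 0 = 12 mm raised, 0.012 = home, 0.018 = wedged hard; starts at 0 to 0.005 and is to be left as it is
- mustard: closed mustard jar, 66 mm across, 100 mm high, loose on the upper tier; origin at the centre of its underside. To be left alone
- shaker: orange plastic twist-top shaker, 54 mm across, 125 mm high, loose on the upper tier; origin at the centre of its underside. To be left alone
- tin: small round steel tin with lid, 71 mm across, 58 mm high, loose on the lower tier; origin at the centre of its underside. To be left alone
- spice_jar: spice jar, 44 mm across, 85 mm high, loose on the lower tier; origin at the centre of its underside. To be left alone
- can: food can, 74 mm across, 110 mm high, standing on the shelf beside the turntable; origin at the centre of its underside. To be left alone
- carton: cardboard carton, 50 x 90 x 140 mm high, standing on the shelf on the other side of the turntable; origin at the centre of its underside. To be left alone
- turntable: white plastic two-tier turntable, its foot fixed to the shelf; origin at the centre of its underside, z up. Lower tier 340 mm across, floor 19 mm up; upper tier 270 mm across, floor 130 mm up; each has a 16 mm deep rim. A small finial on the central column reaches 158 mm. The four upper things stand about 80 mm from its axis, in any order, with their centres 94 mm or more apart. Both tiers turn easily about the axis
- upper_tier_tab (a point): top of the thumb tab on the upper tier's rim, 144 mm from the axis; shows how far the tier has turned (over 20 mm of travel fails)
- lower_tier_tab (a point): top of the thumb tab on the lower tier's rim, 179 mm from the axis; shows how far the tier has turned (over 20 mm of travel fails)
Things that resemble listed ones, but are neither listed nor needed, are in the scene too. Leave any pink or yellow look-alike of the cruet alone.

How it is judged:
By the outcome, as a careful person would: the job done as asked, in the order asked, and still so for the second after the job is handed in, with the robot touching nothing.
It also fails if it takes over 32 s, if anything falls off the work surface, if the arm or the gripper's body presses on something with over 40 N, if the wrist force passes 120 N, or if a joint passes its speed limit or range.

## Working session

There is one attempt and no reset: what is moved stays moved. The work goes in short steps, Python scripts to look and compute and a shell command to move; the robot and the scene stay as the last step left them, time stands still between calls to the robot, and variables do not carry over. Pictures are saved under pics/ and viewed, at most 10 in all, crops included, and the job is handed in when it is done.

```bash
ls; mkdir -p pics; python3 - <<'E'
from workcell import arm
import cv2,numpy as np
print({k:np.round(v,3).tolist() for k,v in arm.state().items()}, arm.grip_depth)
for n in("scene","top"):
    p,d=arm.grab_frame(n); cv2.imwrite(f"pics/{n}0.png",p[:,:,::-1]); np.save(f"pics/{n}0.npy",d)
for n in("scene","top","wrist"):
    print(n,{k:np.round(v,3).tolist() for k,v in arm.camera_params(n).items()})
E
```

```text
pics
{'time_s': 0.0, 'q': [1.236, 0.334, 0.04, 1.466, -0.013, 1.343, -0.058], 'dq': [0.002, -0.001, 0.001, 0.001, -0.002, -0.001, -0.001], 'joint_efforts': [0.0, -65.636, 1.335, -40.38, -0.06, 0.045, 0.0], 'tcp_pos': [0.152, -0.632, 0.222], 'tool_rot': [-0.001, 0.993, 0.118, -0.0], 'ft_force': [0.291, -0.298, -0.134], 'ft_torque': [-0.052, -0.002, 0.035], 'gripper_force': 0.0, 'width': 0.087} 0.0187
scene {'fx': 364.075, 'fy': 364.075, 'cx': 314.088, 'cy': 200.112, 'k1': -0.043, 'T': [[-0.754, 0.371, -0.542, 1.233], [0.657, 0.406, -0.635, 0.732], [-0.015, -0.835, -0.55, 0.803], [0.0, 0.0, 0.0, 1.0]]}
top {'fx': 400.212, 'fy': 400.212, 'cx': 318.731, 'cy': 193.765, 'k1': 0.029, 'T': [[0.006, -0.987, 0.163, 0.397], [-1.0, -0.005, 0.008, -0.001], [-0.007, -0.163, -0.987, 1.522], [0.0, 0.0, 0.0, 1.0]]}
wrist {'fx': 276.977, 'fy': 276.977, 'cx': 319.077, 'cy': 196.96, 'k1': -0.03, 'tool_from_camera': [[-0.0, -0.967, -0.255, 0.07], [1.0, -0.0, 0.0, 0.0], [-0.001, -0.255, 0.967, -0.162], [0.0, 0.0, 0.0, 1.0]]}
```

View pics/scene0.png

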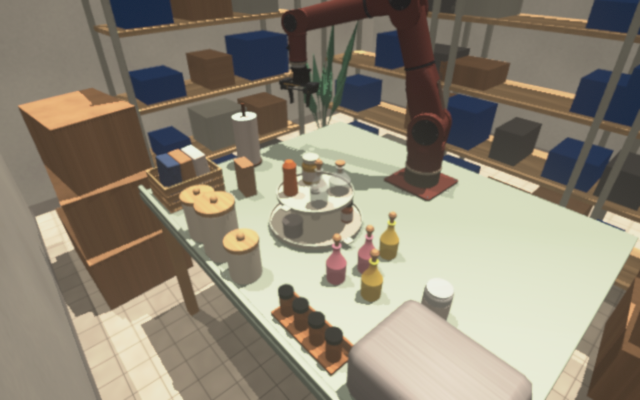

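View pics/top0.png

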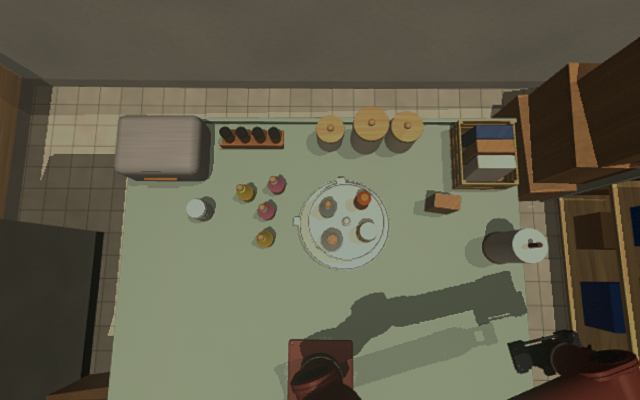

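The turntable is at about (345,222) in top. It carries two corked glass things, at (328,204) and (332,239), plus the orange shaker (363,199) and the white-lidded jar (367,231). The pink and yellow look-alikes stand at (276,184), (266,211), (245,191) and (265,239), off the turntable. Next I'll take one close crop and a measurement.

```bash
cat > h.py <<'E'
import numpy as np,cv2
from workcell import arm
def ray(c,u,v):
    K=np.array([[c["fx"],0,c["cx"]],[0,c["fy"],c["cy"]],[0,0,1.]])
    p=cv2.undistortPoints(np.array([[[u,v]]],float),K,np.array([c["k1"],0,0,0.]))[0,0]
    return np.array([p[0],p[1],1.])
def world(c,T,u,v,d): return T[:3,:3]@(ray(c,u,v)*d)+T[:3,3]
def proj(c,T,P):
    q=np.linalg.inv(T)@np.append(P,1); a=q[:2]/q[2]; a=a*(1+c["k1"]*(a@a))
    return a*[c["fx"],c["fy"]]+[c["cx"],c["cy"]]
def tri(rs): # list of (origin,dir)
    A=0;b=0
    for o,r in rs:
        r=r/np.linalg.norm(r); M=np.eye(3)-np.outer(r,r); A=A+M; b=b+M@o
    return np.linalg.solve(A,b)
E
python3 - <<'E'
from h import *
t=cv2.imread("pics/top0.png");s=cv2.imread("pics/scene0.png")
a=cv2.resize(t[170:275,290:395],(560,560),interpolation=2); b=cv2.resize(s[145:250,262:367],(560,560),interpolation=2)
cv2.imwrite("pics/crop.png",cv2.resize(np.hstack([a,b]),(800,400)))
c=arm.camera_params("top");T=np.array(c["T"]);d=np.load("pics/top0.npy")
for u,v in [(328,204),(332,239),(363,198),(367,231),(346,221),(300,222),(346,260),(440,202)]:
    print(u,v,np.round(world(c,T,u,v,np.median(d[v-1:v+2,u-1:u+2])),3))
c2=arm.camera_params("scene");T2=np.array(c2["T"]);
for u,v in [(328,204),(332,239)]: print(proj(c2,T2,world(c,T,u,v,d[v,u])))
E
```

```text
328 204 [ 0.568 -0.02   0.293]
332 239 [ 0.463 -0.033  0.246]
363 198 [ 0.593 -0.132  0.256]
367 231 [ 0.49  -0.146  0.231]
346 221 [ 0.528 -0.083  0.159]
300 222 [0.537 0.081 0.023]
346 260 [ 0.397 -0.091  0.02 ]
440 202 [ 0.598 -0.411  0.14 ]
[319.23072342 158.91031211]
[340.16470092 161.2872948 ]
```

View pics/crop.png

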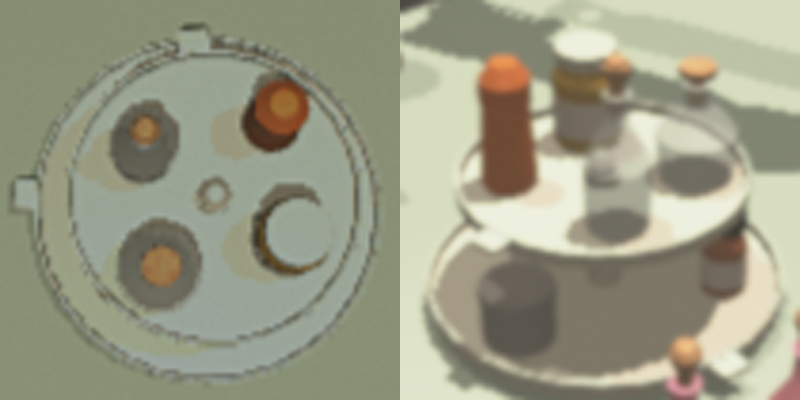

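The tall cruet is the one at (328,204) in top. It has the small ball stopper, and its top is at z=0.293 against an expected 0.291–0.296. The wide disc at (332,239), z=0.246, is the oil cruet. I'll raise and shut the gripper, then go across.

```bash
python3 -m jog '[{"grip":0,"slide":[0,0,-45],"angular":[0,0,0]},{"grip":0,"slide":[0,0,-45],"angular":[0,0,0]},{"grip":0,"slide":[0,0,-45],"angular":[0,0,0]},{"grip":0,"slide":[0,0,-45],"angular":[0,0,0]},{"grip":0,"slide":[35,-32,0],"angular":[0,0,0]}]' 10
python3 -m jog '[{"grip":0,"slide":[35,-32,0],"angular":[0,0,0]},{"grip":0,"slide":[35,-32,0],"angular":[0,0,0]},{"grip":0,"slide":[35,-32,0],"angular":[0,0,0]},{"grip":0,"slide":[35,-32,0],"angular":[0,0,0]},{"grip":0,"slide":[35,-32,0],"angular":[0,0,0]}]'
python3 -m jog '[{"grip":0,"slide":[35,-32,0],"angular":[0,0,0]},{"grip":0,"slide":[35,-32,0],"angular":[0,0,0]},{"grip":0,"slide":[35,-32,0],"angular":[0,0,0]},{"grip":0,"slide":[35,-32,0],"angular":[0,0,0]},{"grip":0,"slide":[0,0,0],"angular":[0,0,0]}]'
```

```text
time_s: 0.6
tcp_pos: [0.1748, -0.5979, 0.4087]
tool_rot: [0.005, 0.994, 0.114, -0.0]
ft_force: [0.1, -0.1, 0.6]
width: 0.055
gripper_force: 0.0
time_s: 1.1
tcp_pos: [0.3118, -0.3944, 0.4023]
tool_rot: [-0.0, 0.993, 0.118, -0.0]
ft_force: [1.3, -1.2, 0.0]
width: 0.0151
gripper_force: 0.0
time_s: 1.6
tcp_pos: [0.4207, -0.2326, 0.4026]
tool_rot: [-0.001, 0.992, 0.123, 0.001]
ft_force: [-0.3, -0.5, -0.7]
width: 0.0005
gripper_force: 0.0
```

```bash
python3 -m jog '[{"grip":0,"slide":[38,-34,0],"angular":[0,0,0]},{"grip":0,"slide":[38,-34,0],"angular":[0,0,0]},{"grip":0,"slide":[38,-34,0],"angular":[0,0,0]},{"grip":0,"slide":[0,0,0],"angular":[0,0,0]},{"grip":0,"slide":[0,0,0],"angular":[0,0,0]}]'
cat > look.py <<'E'
import sys; from h import *
from scipy.spatial.transform import Rotation as R
n=sys.argv[1]; s=arm.state(); c=arm.camera_params("wrist"); p,d=arm.grab_frame("wrist")
q=s["tool_rot"]; W=np.eye(4); W[:3,:3]=R.from_quat([q[1],q[2],q[3],q[0]]).as_matrix(); W[:3,3]=s["tcp_pos"]
T=W@np.array(c["tool_from_camera"]); np.savez(f"pics/{n}.npz",T=T,d=d); cv2.imwrite(f"pics/{n}.png",p[:,:,::-1])
print(s["tcp_pos"],"expect px",proj(c,T,np.array([.568,-.02,.293])),"tcp px",proj(c,T,W[:3,3]))
E
python3 look.py w1
```

```text
time_s: 2.1
tcp_pos: [0.5029, -0.1151, 0.402]
tool_rot: [-0.0, 0.993, 0.119, -0.001]
ft_force: [-0.2, -1.6, -1.2]
width: 0.0007
gripper_force: 0.0
[ 0.50292049 -0.11509786  0.40203339] expect px [236.45377036 106.97070811] tcp px [318.34007191 238.58418473]
```

View pics/w1.png

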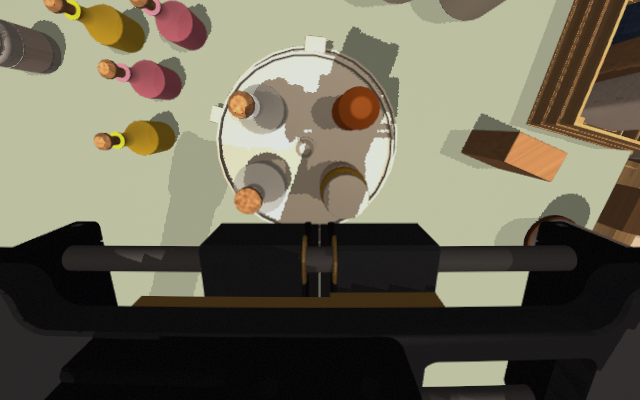

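The wrist view shows the ball stopper's top at about (240,104), against a predicted (236,107), so the choice is confirmed. The oil disc is at (248,200). I'll go closer for a second view.

```bash
python3 -m jog '[{"grip":0,"slide":[28,-35,0],"angular":[0,0,0]},{"grip":0,"slide":[27,-35,15],"angular":[0,0,0]},{"grip":0,"slide":[0,0,15],"angular":[0,0,0]},{"grip":0,"slide":[0,0,0],"angular":[0,0,0]},{"grip":0,"slide":[0,0,0],"angular":[0,0,0]}]'
python3 look.py w2; python3 -c "
import cv2;cv2.imwrite('pics/w2c.png',cv2.resize(cv2.imread('pics/w2.png')[60:240,180:420],(800,600),interpolation=2))"
```

```text
time_s: 2.65
tcp_pos: [0.5394, -0.0372, 0.3728]
tool_rot: [0.0, 0.993, 0.116, -0.0]
ft_force: [-1.0, -0.1, -0.1]
width: 0.0006
gripper_force: 0.0
[ 0.53942077 -0.03720037  0.37279104] expect px [306.90844723 168.7802103 ] tcp px [318.34370589 238.58872525]
```

View pics/w2c.png

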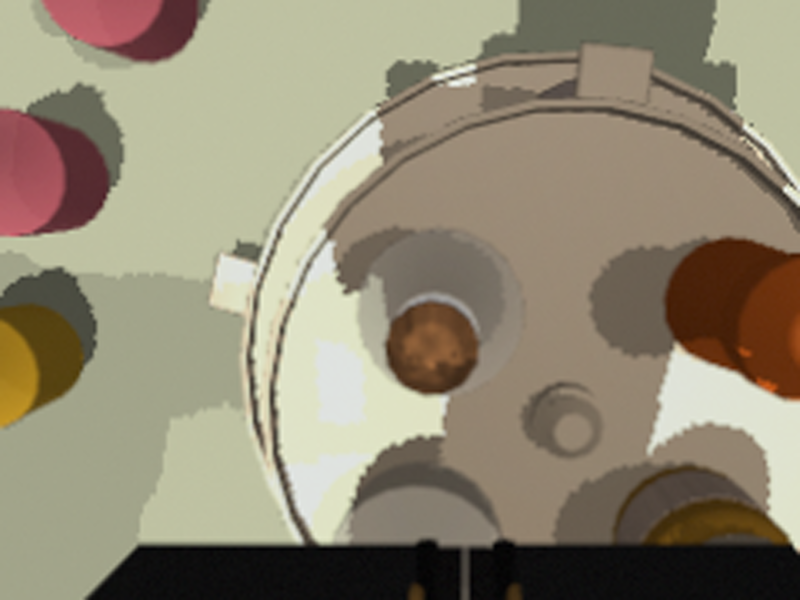

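The crop shows the stopper ball centred at crop (432,347), which is full-image (309.6,164).

```bash
python3 - <<'E'
from h import *
c=arm.camera_params("wrist");rs=[]
for n,u,v in (("w1",240.,104),("w2",309.6,164)):
    z=np.load(f"pics/{n}.npz");T=z["T"];d=z["d"];P=d[int(v)-12:int(v)+13,int(u)-14:int(u)+15]
    k=np.argwhere(P>0)
    W=np.array([world(c,T,int(u)-14+j,int(v)-12+i,P[i,j]) for i,j in k])
    W=W[W[:,2]>0.27]; t=W[W[:,2]>W[:,2].max()-.004]
    print(n,"ball",W.mean(0).round(4),"top",np.median(t,0).round(4),((t.min(0)+t.max(0))/2).round(4),np.ptp(t,axis=0).round(3),len(t))
    rs.append((T[:3,3],T[:3,:3]@ray(c,u,v)))
print("wrist tri",tri(rs))
ct=arm.camera_params("top");T=np.array(ct["T"])
print("with top",tri(rs+[(T[:3,3],T[:3,:3]@ray(ct,328,204))]))
q=arm.state();from scipy.spatial.transform import Rotation as R
w=q["tool_rot"];M=R.from_quat([w[1],w[2],w[3],w[0]]).as_matrix();print(q["tcp_pos"],w.round(4) if hasattr(w,'round') else w);print((M[:,:2]).round(4).tolist())
E
```

```text
w1 ball [ 0.5715 -0.0228  0.2905] top [ 0.571  -0.0216  0.2926] [ 0.5705 -0.0218  0.2932] [0.018 0.019 0.004] 305
w2 ball [ 0.5725 -0.0214  0.2906] top [ 0.5719 -0.0211  0.2924] [ 0.5721 -0.0212  0.2923] [0.02  0.019 0.004] 366
wrist tri [ 0.57160755 -0.02126674  0.2871352 ]
with top [ 0.57063591 -0.02033036  0.28137206]
[ 0.53965296 -0.03714241  0.37328126] [4.000e-04 9.933e-01 1.159e-01 2.000e-04]
[[0.9732, 0.2302], [0.2302, -0.9732], [0.0002, 0.0009]]
```

```bash
python3 -m jog '[{"grip":0,"slide":[35,-8,0],"angular":[0,0,0]},{"grip":0,"slide":[0,0,25],"angular":[0,0,0]},{"grip":0,"slide":[0,0,25],"angular":[0,0,0]},{"grip":0,"slide":[0,0,0],"angular":[0,0,0]},{"grip":0,"slide":[0,0,0],"angular":[0,0,0]}]'
python3 look.py w3; python3 - <<'E'
import cv2,numpy as np;from h import *
cv2.imwrite('pics/w3c.png',cv2.resize(cv2.imread('pics/w3.png')[150:300,220:420],(800,600),interpolation=2))
E
```

```text
time_s: 3.2
tcp_pos: [0.572, -0.0202, 0.3238]
tool_rot: [0.0, 0.993, 0.117, 0.0]
ft_force: [0.0, 0.2, 0.2]
width: 0.0006
gripper_force: 0.0
[ 0.57202001 -0.02018251  0.32375626] expect px [316.91440446 226.86409355] tcp px [318.34276813 238.58839636]
```

View pics/w3c.png

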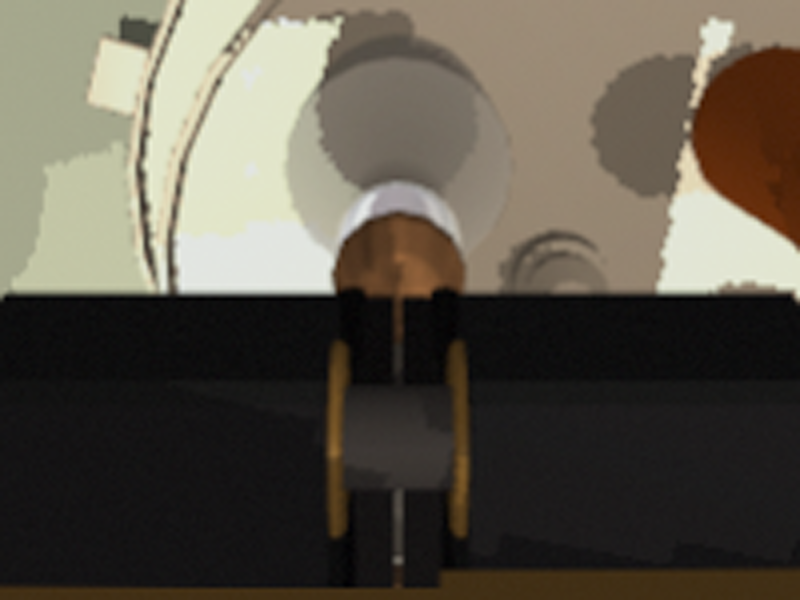

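The fingertips are centred over the ball: crop x is about 398 for both. I'll descend to just above it, then press in small steps.

```bash
python3 -m jog '[{"grip":0,"slide":[0,0,15],"angular":[0,0,0]},{"grip":0,"slide":[0,0,10],"angular":[0,0,0]},{"grip":0,"slide":[0,0,2],"angular":[0,0,0]},{"grip":0,"slide":[0,0,0],"angular":[0,0,0]},{"grip":0,"slide":[0,0,0],"angular":[0,0,0]}]'
python3 -m jog '[{"grip":0,"slide":[0,0,1],"angular":[0,0,0]},{"grip":0,"slide":[0,0,1],"angular":[0,0,0]},{"grip":0,"slide":[0,0,1],"angular":[0,0,0]},{"grip":0,"slide":[0,0,1],"angular":[0,0,0]},{"grip":0,"slide":[0,0,0],"angular":[0,0,0]}]'
```

```text
time_s: 3.75
tcp_pos: [0.5721, -0.0188, 0.2958]
tool_rot: [-0.0, 0.993, 0.118, 0.0]
ft_force: [0.6, -0.2, -0.2]
width: 0.0007
gripper_force: 0.0
time_s: 4.25
tcp_pos: [0.5722, -0.0188, 0.2918]
tool_rot: [0.0, 0.993, 0.118, 0.0]
ft_force: [-0.0, -0.0, 3.0]
width: 0.0006
gripper_force: 1.0
```

Contact: 3 N at z=0.292, which matches the measurement.

```bash
python3 -m jog '[{"grip":0,"slide":[0,0,1],"angular":[0,0,0]},{"grip":0,"slide":[0,0,1],"angular":[0,0,0]},{"grip":0,"slide":[0,0,1],"angular":[0,0,0]},{"grip":0,"slide":[0,0,1],"angular":[0,0,0]},{"grip":0,"slide":[0,0,0],"angular":[0,0,0]}]'
```

```text
time_s: 4.75
tcp_pos: [0.5721, -0.0188, 0.2875]
tool_rot: [-0.0, 0.993, 0.118, 0.0]
ft_force: [0.5, -0.6, 2.8]
width: 0.0005
gripper_force: 1.3
```

```bash
python3 -m jog '[{"grip":0,"slide":[0,0,1],"angular":[0,0,0]},{"grip":0,"slide":[0,0,1],"angular":[0,0,0]},{"grip":0,"slide":[0,0,1],"angular":[0,0,0]},{"grip":0,"slide":[0,0,0],"angular":[0,0,0]},{"grip":0,"slide":[0,0,0],"angular":[0,0,0]}]'
```

```text
time_s: 5.25
tcp_pos: [0.5721, -0.0189, 0.2845]
tool_rot: [-0.0, 0.993, 0.118, 0.0]
ft_force: [0.5, 0.5, 3.5]
width: 0.0003
gripper_force: 1.6
```

```bash
python3 -m jog '[{"grip":0,"slide":[0,0,1],"angular":[0,0,0]},{"grip":0,"slide":[0,0,1],"angular":[0,0,0]},{"grip":0,"slide":[0,0,0],"angular":[0,0,0]}]'; python3 -m jog '[{"grip":0,"slide":[0,0,1],"angular":[0,0,0]},{"grip":0,"slide":[0,0,0],"angular":[0,0,0]}]'
```

```text
time_s: 5.55
tcp_pos: [0.572, -0.0189, 0.2825]
tool_rot: [-0.0, 0.993, 0.118, 0.0]
ft_force: [1.0, 0.2, 3.6]
width: 0.0006
gripper_force: 1.9
time_s: 5.75
tcp_pos: [0.572, -0.0188, 0.2816]
tool_rot: [-0.0, 0.993, 0.118, 0.0]
ft_force: [0.9, -0.4, 4.9]
width: 0.0005
gripper_force: 2.1
```

```bash
python3 -m jog '[{"grip":0,"slide":[0,0,1],"angular":[0,0,0]},{"grip":0,"slide":[0,0,0],"angular":[0,0,0]}]'; for i in 1 2 3 4; do python3 -m jog '[{"grip":0,"slide":[0,0,0],"angular":[0,0,0]}]' | grep -E "tcp|ft_|time"; done
```

```text
time_s: 5.95
tcp_pos: [0.5721, -0.0188, 0.2806]
tool_rot: [-0.0, 0.993, 0.118, 0.0]
ft_force: [0.4, -0.4, 4.2]
width: 0.0006
gripper_force: 2.2
time_s: 6.05
tcp_pos: [0.5721, -0.0188, 0.2806]
ft_force: [0.9, -0.1, 5.0]
time_s: 6.15
tcp_pos: [0.5721, -0.0188, 0.2806]
ft_force: [0.8, 1.4, 4.8]
time_s: 6.25
tcp_pos: [0.5721, -0.0188, 0.2806]
ft_force: [1.5, 0.8, 5.9]
time_s: 6.35
tcp_pos: [0.5721, -0.0189, 0.2806]
ft_force: [1.0, 0.2, 5.4]
```

By depth and force it is home. I'll add half a millimetre of margin, then withdraw straight up and back to check.

```bash
python3 -m jog '[{"grip":0,"slide":[0,0,0.5],"angular":[0,0,0]},{"grip":0,"slide":[0,0,0],"angular":[0,0,0]}]'; python3 -m jog '[{"grip":0,"slide":[0,0,-2],"angular":[0,0,0]},{"grip":0,"slide":[0,0,-5],"angular":[0,0,0]},{"grip":0,"slide":[0,0,-20],"angular":[0,0,0]},{"grip":0,"slide":[0,0,-35],"angular":[0,0,0]},{"grip":0,"slide":[0,0,-30],"angular":[0,0,0]}]'; python3 -m jog '[{"grip":0,"slide":[-35,8,0],"angular":[0,0,0]},{"grip":0,"slide":[-35,20,0],"angular":[0,0,0]},{"grip":0,"slide":[-20,30,0],"angular":[0,0,0]},{"grip":0,"slide":[0,0,0],"angular":[0,0,0]},{"grip":0,"slide":[0,0,0],"angular":[0,0,0]}]'
python3 look.py w4; python3 - <<'E'
from h import *
c=arm.camera_params("wrist");z=np.load("pics/w4.npz");T=z["T"];d=z["d"]
W=np.array([world(c,T,u,v,d[v,u]) for v in range(60,230) for u in range(180,400) if d[v,u]>0])
b=W[(np.hypot(W[:,0]-.5715,W[:,1]+.0213)<.025)&(W[:,2]>.25)];t=b[b[:,2]>b[:,2].max()-.004]
print("top now",np.median(t,0).round(4),b[:,2].max())
p,dd=arm.grab_frame("scene");s=cv2.resize(p[145:250,262:367,::-1],(400,400),interpolation=2)
w=cv2.resize(cv2.imread("pics/w4.png")[60:230,190:360],(400,400),interpolation=2)
cv2.imwrite("pics/fin.png",np.hstack([w,s]))
E
```

```text
time_s: 6.55
tcp_pos: [0.5721, -0.0189, 0.2802]
tool_rot: [0.0, 0.993, 0.118, 0.0]
ft_force: [0.8, 0.6, 5.2]
width: 0.0007
gripper_force: 2.6
time_s: 7.05
tcp_pos: [0.5716, -0.019, 0.3732]
tool_rot: [-0.0, 0.993, 0.118, -0.001]
ft_force: [0.8, 0.5, -0.2]
width: 0.0007
gripper_force: 0.0
time_s: 7.55
tcp_pos: [0.4977, -0.097, 0.3721]
tool_rot: [-0.0, 0.993, 0.117, -0.0]
ft_force: [0.7, 0.4, -0.0]
width: 0.0008
gripper_force: 0.0
[ 0.49767826 -0.09695839  0.37207827] expect px [248.08613855 104.15348305] tcp px [318.34293661 238.58785565]
top now [ 0.5712 -0.0216  0.2797] 0.28174777905268367
```

View pics/fin.png

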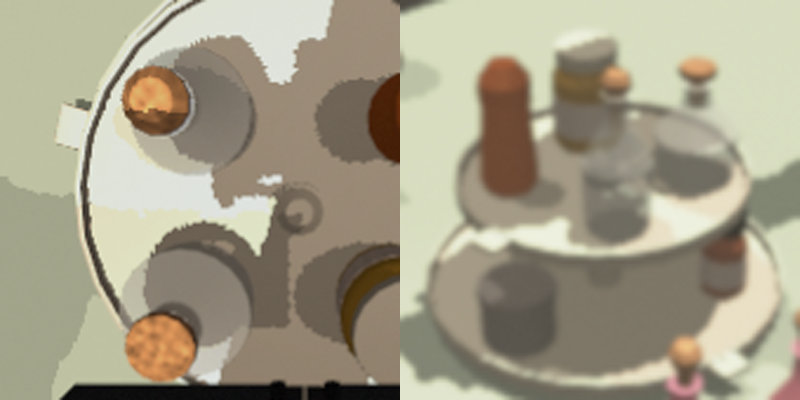

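The picture shows the ball seated on the lip at left crop (157,100). Its top is at z≈0.280, at or below the 0.284 home height and unshifted in plan. The oil disc at (160,347) and the rest of the turntable's contents are unchanged. The robot is clear.

```bash
python3 -c "
from workcell import arm
print(arm.job_done())"
```

```text
the job is handed in; nothing more can be done
None
```

The vinegar cruet's stopper is pressed fully home, with its top about 13 mm lower at z≈0.280 (home is 0.284). The press was about 5 N and nothing else was seen to move; the arm withdrew clear and I handed the job in.

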